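Put the microscope objectives away in their holders

TASK

Put the four loose microscope objectives (the plain metal cylinders with a lens on top) away, each upright in the round holder of its own size: the largest in the largest holder and so on down. Do them one at a time from the largest to the smallest, setting each down on the holder's floor without dropping it, and leave the two flared eyepieces where they stand.

Things in the scene. Friction and masses are not known exactly. Their poses are not given: they have to be found in the camera images.
- objective_xl: largest of the four loose microscope objectives: an upright plain metal cylinder 56 mm across and 62 mm tall, with a thin black ring round its lower part and a round lens on top, about 340 g. Origin at the centre of its underside, z up along its axis
- objective_l: second largest of the four loose microscope objectives: an upright plain metal cylinder 46 mm across and 54 mm tall, with a thin black ring round its lower part and a round lens on top, about 220 g. Origin at the centre of its underside, z up along its axis
- objective_m: second smallest of the four loose microscope objectives: an upright plain metal cylinder 36 mm across and 46 mm tall, with a thin black ring round its lower part and a round lens on top, about 130 g. Origin at the centre of its underside, z up along its axis
- objective_s: smallest of the four loose microscope objectives: an upright plain metal cylinder 26 mm across and 38 mm tall, with a thin black ring round its lower part and a round lens on top, about 60 g. Origin at the centre of its underside, z up along its axis
- holder_xl: largest of the four holders, for the largest objective: a fixed shallow round grey dish, 84 mm across outside, 74 mm across inside (9 mm of play all round its objective), rim 12 mm above the bench, inner floor 4 mm above it. Origin at the centre of its underside, on the bench, z up.
- holder_l: second largest of the four holders, for the second largest objective: a fixed shallow round grey dish, 74 mm across outside, 64 mm across inside (9 mm of play all round its objective), rim 12 mm above the bench, inner floor 4 mm above it. Origin at the centre of its underside, on the bench, z up.
- holder_m: second smallest of the four holders, for the second smallest objective: a fixed shallow round grey dish, 64 mm across outside, 54 mm across inside (9 mm of play all round its objective), rim 12 mm above the bench, inner floor 4 mm above it. Origin at the centre of its underside, on the bench, z up.
- holder_s: smallest of the four holders, for the smallest objective: a fixed shallow round grey dish, 54 mm across outside, 44 mm across inside (9 mm of play all round its objective), rim 12 mm above the bench, inner floor 4 mm above it. Origin at the centre of its underside, on the bench, z up.
- eyepiece_a: an eyepiece, not an objective, to be left where it stands: steel tube 30 mm across below, black rubber eyecup above that flares to 44 mm across at the top, 52 mm tall, about 90 g, loose. Origin at the centre of its underside, z up. A clear lidded dish (90 mm across) and an amber jar also stand about; all these start at least 100 mm apart, centre to centre, and none is over 62 mm tall
- eyepiece_b: an eyepiece, not an objective, to be left where it stands: steel tube 30 mm across below, black rubber eyecup above that flares to 44 mm across at the top, 52 mm tall, about 90 g, loose. Origin at the centre of its underside, z up. A clear lidded dish (90 mm across) and an amber jar also stand about; all these start at least 100 mm apart, centre to centre, and none is over 62 mm tall
There are look-alikes about, which are no part of the job. What is shaped like the objective_s but pink is not meant.

How it is judged:
On the way, in this order (a step that is already met when the one before it is completed fails the run):
1. the largest objective stands in its own holder and is let go (horizontal distance between objective_xl and holder_xl below 0.012 m and z of objective_xl in the frame of holder_xl below 0.008 m and angle between objective_xl's own z axis and vertical below 0.1 rad and linear speed of objective_xl below 0.02 m/s and contact force between the fingers and objective_xl below 0.05 N), for 0.2 s.
2. the second largest objective stands in its own holder and is let go (horizontal distance between objective_l and holder_l below 0.012 m and z of objective_l in the frame of holder_l below 0.008 m and angle between objective_l's own z axis and vertical below 0.1 rad and linear speed of objective_l below 0.02 m/s and contact force between the fingers and objective_l below 0.05 N), for 0.2 s.
3. the second smallest objective stands in its own holder and is let go (horizontal distance between objective_m and holder_m below 0.012 m and z of objective_m in the frame of holder_m below 0.008 m and angle between objective_m's own z axis and vertical below 0.1 rad and linear speed of objective_m below 0.02 m/s and contact force between the fingers and objective_m below 0.05 N), for 0.2 s.
4. the smallest objective stands in its own holder and is let go (horizontal distance between objective_s and holder_s below 0.012 m and z of objective_s in the frame of holder_s below 0.008 m and angle between objective_s's own z axis and vertical below 0.1 rad and linear speed of objective_s below 0.02 m/s and contact force between the fingers and objective_s below 0.05 N), for 0.2 s.
At the end, for the whole second after the job is handed in: each of the four objectives stands upright (within 0.1 rad), at rest and released, on the floor of the holder of its own size (within 12 mm of its centre, underside less than 8 mm above the holder's underside) (all of step 1 and all of step 2 and all of step 3 and all of step 4); the robot touches nothing.
It fails at once if an objective is dropped: free in the air with its underside more than 25 mm above the bench ((height (world z) of objective_xl above 0.025 m and contact force between objective_xl and anything else below 0.005 N) or (height (world z) of objective_l above 0.025 m and contact force between objective_l and anything else below 0.005 N) or (height (world z) of objective_m above 0.025 m and contact force between objective_m and anything else below 0.005 N) or (height (world z) of objective_s above 0.025 m and contact force between objective_s and anything else below 0.005 N)).
It fails at once if an eyepiece is pushed away (15 mm) or tipped ((distance of eyepiece_a from where it was at the start of the episode above 0.015 m or angle between eyepiece_a's own z axis and vertical above 0.3 rad) or (distance of eyepiece_b from where it was at the start of the episode above 0.015 m or angle between eyepiece_b's own z axis and vertical above 0.3 rad)).
It also fails if it takes over 112 s, if anything falls off the work surface, if the arm or the gripper's body presses on something with over 40 N, if the wrist force passes 120 N, or if a joint passes its speed limit or range.

ROBOT

A 6-joint arm with a two-finger parallel gripper is mounted at the origin on the work surface. World frame = base frame: x ahead of the robot, y to its left, z up, the work surface at z = 0. Lengths are in m, angles in rad, forces in N, time in s.
With the tool pointing down it reaches from about 0.25 to 0.85 m from the base axis. Payload 12.5 kg.
Tool frame: the origin (TCP) lies at the very end of the fingers, on their centre line; the grasp point (between the pads) lies 19 mm behind it; x points along the fingers, y is the direction in which the jaws open and shut, and the axes are right-handed (so a half turn about x gives the same grasp; the last joint's range is limited). The gripper opens to 93 mm and grips with 3 to 60 N. Pads are 15 mm wide; open, the fingers measure 128 mm over their backs; the gripper's body (75 mm by 188 mm) begins 65 mm behind the grasp point.
Start: joints at [1.107, 0.351, 1.652, -0, 1.139, -0.085], TCP at [0.203, 0.511, 0.219] pointing down, gripper open.
Joint ranges: [-2.75, 2.75], [-0.79, 2.1], [0.01, 2.65], [-1.57, 4.71], [0.07, 3.14], [-2.87, 2.87]. Speed limits (rad/s): [2.22, 2.22, 2.79, 3.14, 3.14, 3.14].

INTERFACE

Orientations are given as [roll, pitch, yaw] about the fixed x, y, z axes, in that order (R = Rz(yaw) Ry(pitch) Rx(roll)).
In Python, from station import * gives the robot as it stands. The module is installed in compiled form; this text tells all that it offers.
- The arm moves only by the tool drive_tool, never from a script. Its argument "rows" is a list of rows, each a list of 7 numbers: the shift along the tool's x, y, z in cm, then the turn, a rotation vector about the tool's x, y, z in degrees, then the finger opening in cm, from 0 to 9.3. In form: [[dx, dy, dz, wx, wy, wz, gripper], ...]. A call has exactly 10 rows; each row is the pose to reach, as a shift and turn from the pose commanded when the call began, along the tool's axes at that moment; what a row does not reach only later rows make up. A row lasts 1/12 s, in which the tool goes at most 41.7 mm and 7.16 degrees, less where a joint would pass 70% of its speed; a pose out of reach is approached as far as the arm can. A call with a gripper value outside its range is refused whole. The fingers move at their own pace and stop on an object; the grip force is fixed at half the most. Time passes only in rows, so rows that repeat a pose let the fingers close, or fill a call up. It gives the time, the measured TCP pose, the force and the opening at its end, in the units of the state.
- get_obs(): the state, without advancing time (a new reading comes with each control period).
- get_image(name): name is "side" or "top"; returns a dict with "frame" (480x640x3 uint8, red, green, blue), "z_map" (480x640 float32, m along the optical axis (not along the pixel's ray), 0 where there is no reading), "fx", "fy", "cx", "cy" (pixels), "position" and "attitude" of the camera in the world. Camera axes: x right, y down, z forward; pixel columns grow to the right and rows downward; lengths in m; the calibration is good to about 2 mm. A picture is of the moment at which its call begins.
- job_done(): hands the job in, once; it reports no verdict.
Trained networks look in a picture, given as the dict that the camera call returned (one of the last four; its "shot" number tells which), for a name from the list of things; names that differ only in an ending like _2 or _b are one class to them, and where a whole thing is asked for, a point or a joint stands for the part that bears it (a point fixed in the world has none). Each returns a list of dicts, best first, with "confidence" (0 to 1); they miss things now and then, are a little off and sometimes report something else, mostly with a low value. They report only what shows in the picture. A call takes as long as a camera call. They do not tell look-alikes from the thing itself.
- look_for(thing, picture): "bbox" ([left, top, width, height] in pixels, round what is visible of it).
- outline_of(thing, picture): "mask" (480x640 bool, what is visible of it) and "bbox" ([left, top, width, height] in pixels, round what is visible of it).
The state is a dict: "t": time; "q": joint angles; "qvel": joint speeds; "joint_efforts": joint torques, N m; "position": TCP position; "tool_rot": TCP orientation; "contact_force": force on the tool from outside, world axes, zero at the start; "wrist_torque": the same for the moment, N m; "grip_width": opening from 0.0 (shut) to 1.0 (fully open).
Only numpy, scipy, OpenCV 4.12 (cv2) and the standard library are available. Lean on these libraries where they do the work, as an engineer would, in place of code of your own. Each camera call takes 0.05 s, during which the arm holds its last target. There are 200 camera calls.

## Working session

There is one attempt and no reset: what is moved stays moved. The work goes in short steps, Python scripts to look and compute and a tool call to move; the robot and the scene stay as the last step left them, time stands still between calls to the robot, and variables do not carry over. Pictures are saved under pics/ and viewed, about 12 in all and at most 16, crops included, and the job is handed in when it is done.

Besides the shell and the picture viewer there is one more tool, called by a JSON object that holds its "name" and its "arguments", one argument or row to a line. drive_tool: Moves the arm, as the interface text tells. Its arguments: {"type":"object","properties":{"rows":{"type":"array"}},"required":["rows"]}

```bash
mkdir -p pics
cat > h.py <<'E'
from station import *
import numpy as np, cv2
from scipy.spatial.transform import Rotation as R
def cam(im):
    a=np.array(im["attitude"],float)
    M=a if a.shape==(3,3) else (R.from_euler('xyz',a).as_matrix() if a.size==3 else R.from_quat(a).as_matrix())
    return M,np.array(im["position"])
def cloud(im):
    M,p=cam(im); z=im["z_map"]; v,u=np.mgrid[:480,:640]
    P=np.stack([(u-im["cx"])/im["fx"]*z,(v-im["cy"])/im["fy"]*z,z],-1)@M.T+p
    P[z==0]=np.nan
    return P
def save(im,n,box=None,s=1):
    f=im["frame"][:,:,::-1]
    if box: l,t,r,b=box; f=f[t:b,l:r]
    cv2.imwrite("pics/"+n,cv2.resize(f,None,fx=s,fy=s,interpolation=cv2.INTER_CUBIC))
E
python3 - <<'E'
from h import *
o=get_obs(); print(o)
for n in("top","side"):
    im=get_image(n); print(n,im["position"],im["attitude"],im["fx"],im["cx"],im["shot"]); save(im,n+"0.png")
    P=cloud(im)
    print(np.nanmedian(P[...,2]), P[240,320])
    for t in ["objective_xl","objective_l","objective_m","objective_s","holder_xl","holder_l","holder_m","holder_s","eyepiece_a"]:
        for d in outline_of(t,im):
            m=d["mask"]; Q=P[m]; Q=Q[~np.isnan(Q[:,0])]
            if len(Q)==0: continue
            zt=np.percentile(Q[:,2],95); T=Q[Q[:,2]>zt-.006]
            lo,hi=np.percentile(T,2,0),np.percentile(T,98,0)
            print(t,round(d["confidence"],2),[int(x) for x in d["bbox"]],"top",((lo+hi)/2).round(3),"ext",(hi-lo).round(3),len(Q))
E
```

```text
{'t': 0.0, 'q': array([ 1.10737474e+00,  3.51279923e-01,  1.65240936e+00, -1.09978474e-05,
        1.13911499e+00, -8.45958109e-02]), 'qvel': array([-1.15699386e-04, -9.16651910e-05,  2.18302716e-03,  1.70492171e-04,
       -9.33697563e-04,  1.52910839e-04]), 'joint_efforts': array([ 1.73529756e-03, -4.97314668e+01, -2.85256755e+01,  6.99726166e-02,
        2.57017300e-02, -9.17518128e-05]), 'position': array([0.2032286 , 0.51070497, 0.21808311]), 'tool_rot': array([-1.64715264,  1.56958467, -2.0259738 ]), 'contact_force': array([-0.11026651,  0.12642111,  0.0428259 ]), 'wrist_torque': array([-0.05528324,  0.00274329, -0.01571225]), 'grip_width': 0.9985093870417526}
top [0.33275297 0.01257026 1.22715322] [-2.98510224e+00 -3.50966497e-04 -1.57581816e+00] 538.1955477414629 314.6435213233961 1
0.000392439001559608 [ 0.51818785 -0.00112843  0.00150916]
objective_xl 0.72 [317, 169, 23, 27] top [ 0.642 -0.019  0.064] ext [0.048 0.049 0.007] 586
objective_l 0.74 [453, 296, 7, 12] top [ 0.367 -0.306  0.04 ] ext [0.022 0.021 0.007] 134
objective_l 0.62 [303, 253, 20, 22] top [0.462 0.013 0.05
[... 3759 characters left out ...]
] 416
holder_m 0.92 [444, 374, 38, 36] top [ 0.47  -0.436  0.01 ] ext [0.072 0.07  0.007] 1375
holder_m 0.78 [308, 192, 21, 16] top [0.654 0.176 0.01 ] ext [0.051 0.051 0.008] 283
holder_m 0.66 [244, 224, 27, 18] top [0.458 0.164 0.01 ] ext [0.062 0.061 0.007] 416
holder_s 0.92 [444, 374, 38, 36] top [ 0.47  -0.436  0.01 ] ext [0.072 0.07  0.007] 1375
holder_s 0.78 [308, 192, 21, 16] top [0.654 0.176 0.01 ] ext [0.051 0.051 0.008] 283
holder_s 0.66 [244, 224, 27, 18] top [0.458 0.164 0.01 ] ext [0.062 0.061 0.007] 416
eyepiece_a 0.78 [447, 296, 22, 32] top [ 0.59  -0.318  0.051] ext [0.041 0.039 0.006] 602
eyepiece_a 0.73 [200, 158, 15, 24] top [0.505 0.453 0.051] ext [0.039 0.042 0.006] 275
```

View pics/top0.png

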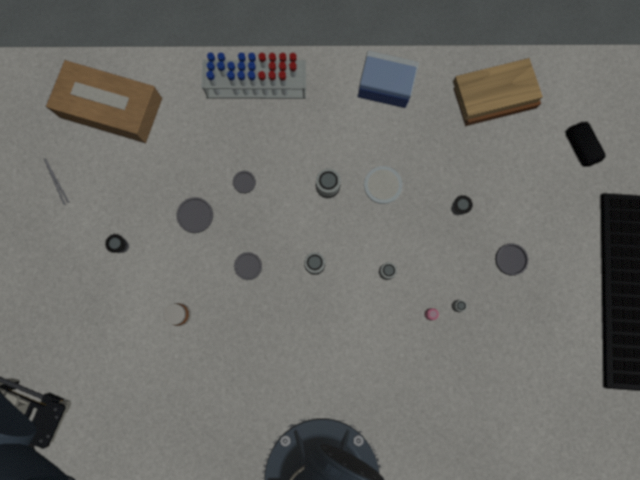

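Run:
```python
from h import *
im=get_image("side"); save(im,"crop_s.png",(270,180,470,400),2.7)
```

```text
(no output)
```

View pics/crop_s.png

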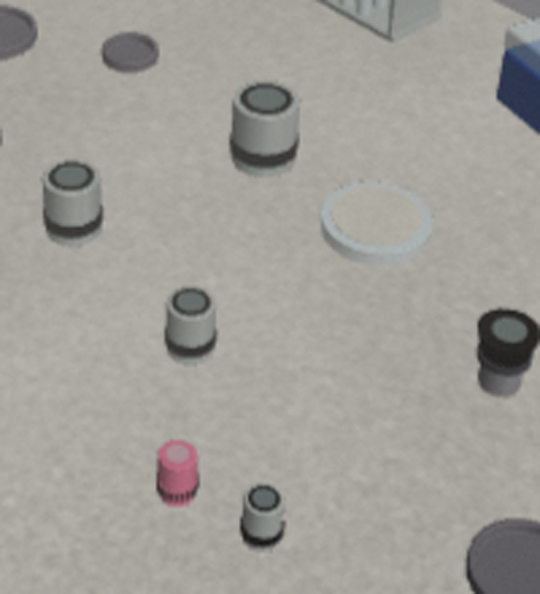

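The top picture shows these objectives:
- xl at (328,184)
- l at (314,263)
- m at (387,270)
- s at (459,306), in metal

These could be mistaken for them:
- the pink cylinder at (431,313), 64 mm from s
- the eyepieces at (116,243) and (461,204)
- the clear dish at (384,184)

The holders are xl (195,215), l (511,259), m (248,265) and s (244,181). The crop confirms the four plain metal cylinders with black rings, and that the pink look-alike is not s.

```bash
cat >> h.py <<'E'
def plan(x,y,z,jaw=None,o=None):
    o=o or get_obs(); M=R.from_euler('xyz',o["tool_rot"]).as_matrix(); p=np.array(o["position"])
    print("t",round(o["t"],2),"p",p.round(4),"jawdeg",round(np.degrees(np.arctan2(M[1,1],M[0,1])),1),"grip",round(o["grip_width"]*93,1),"q6",round(o["q"][5],2),"F",np.round(o["contact_force"],1))
    s=100*M.T@(np.array([x,y,z])-p)
    w=np.zeros(3)
    if jaw is not None:
        c=[]
        for a in (jaw,jaw+180):
            yv=np.array([np.cos(np.radians(a)),np.sin(np.radians(a)),0]); xv=np.array([0,0,-1.]); 
            T=np.stack([xv,yv,np.cross(xv,yv)],1); c.append(np.degrees(R.from_matrix(M.T@T).as_rotvec()))
        w=min(c,key=np.linalg.norm)
    print("shift",s.round(2),"turn",w.round(1))
E
python3 - <<'E'
from h import *
o=get_obs(); print(R.from_euler('xyz',o["tool_rot"]).as_matrix().round(3))
plan(.6425,-.019,.15,17)
plan(.6425,-.019,.15,90)
plan(.6425,-.019,.15,0)
E
```

```text
[[ 0.     0.37   0.929]
 [-0.     0.929 -0.37 ]
 [-1.    -0.     0.   ]]
t 1.05 p [0.2034 0.511  0.2186] jawdeg 68.3 grip 93.5 q6 -0.08 F [-0.1 -0.5  0.3]
shift [  6.87 -33.01  60.4 ] turn [51.3  0.   0. ]
t 1.05 p [0.2034 0.511  0.2186] jawdeg 68.3 grip 93.5 q6 -0.08 F [-0.1 -0.5  0.3]
shift [  6.87 -33.01  60.4 ] turn [-21.7   0.    0. ]
t 1.05 p [0.2034 0.511  0.2186] jawdeg 68.3 grip 93.5 q6 -0.08 F [-0.1 -0.5  0.3]
shift [  6.87 -33.01  60.4 ] turn [68.3  0.   0. ]
```

{"name": "drive_tool", "arguments": {
  "rows": [
    [0, -1.5, 3, 5, 0, 0, 9],
    [1, -3.5, 6.5, 10, 0, 0, 9],
    [2, -5.5, 10, 16, 0, 0, 9],
    [3, -7.5, 13.5, 22, 0, 0, 9],
    [4, -9.5, 17, 28, 0, 0, 9],
    [5, -11.5, 20.5, 34, 0, 0, 9],
    [6, -13.5, 24, 40, 0, 0, 9],
    [6.8, -15.5, 27.5, 46, 0, 0, 9],
    [6.8, -17.5, 31, 51.3, 0, 0, 9],
    [6.8, -19, 34, 51.3, 0, 0, 9]
  ]
}}

```text
t: 1.88
position: [0.45, 0.2064, 0.1503]
tool_rot: [-1.302, 1.57, -2.583]
contact_force: [0.1, 0.6, 0.4]
grip_width: 0.969
```

```bash
python3 -c "
from h import *
plan(.6425,-.019,.15,17);plan(.6425,-.019,.022,17)"
```

```text
t 1.88 p [0.45   0.2064 0.1503] jawdeg 16.6 grip 90.1 q6 0.05 F [0.1 0.6 0.4]
shift [ 0.03 12.01 27.1 ] turn [-0.4  0.   0. ]
t 1.88 p [0.45   0.2064 0.1503] jawdeg 16.6 grip 90.1 q6 0.05 F [0.1 0.6 0.4]
shift [12.83 12.01 27.1 ] turn [-0.4  0.   0. ]
```

{"name": "drive_tool", "arguments": {
  "rows": [
    [0, 1.5, 3.5, 0, 0, 0, 9],
    [0, 3, 7, 0, 0, 0, 9],
    [0, 4.5, 10.5, 0, 0, 0, 9],
    [0, 6, 14, 0, 0, 0, 9],
    [0, 7.7, 17.5, 0, 0, 0, 9],
    [0, 9.3, 21, 0, 0, 0, 9],
    [0, 10.9, 24.5, 0, 0, 0, 9],
    [0, 12, 27.1, 0, 0, 0, 9],
    [1, 12, 27.1, 0, 0, 0, 9],
    [3, 12, 27.1, 0, 0, 0, 9]
  ]
}}

```text
t: 2.72
position: [0.6448, -0.0168, 0.1218]
tool_rot: [1.183, 1.567, -0.093]
contact_force: [0.3, -0.5, 1.2]
grip_width: 0.969
```

Run:
```python
from h import *
plan(.6425,-.019,.022,17)
im=get_image("side"); save(im,"ap.png",(300,140,460,270),4)
```

```text
t 2.72 p [ 0.6448 -0.0168  0.1218] jawdeg 16.9 grip 90.1 q6 -0.39 F [ 0.3 -0.5  1.2]
shift [ 9.98 -0.32  0.13] turn [-0.1  0.1 -0.2]
```

View pics/ap.png

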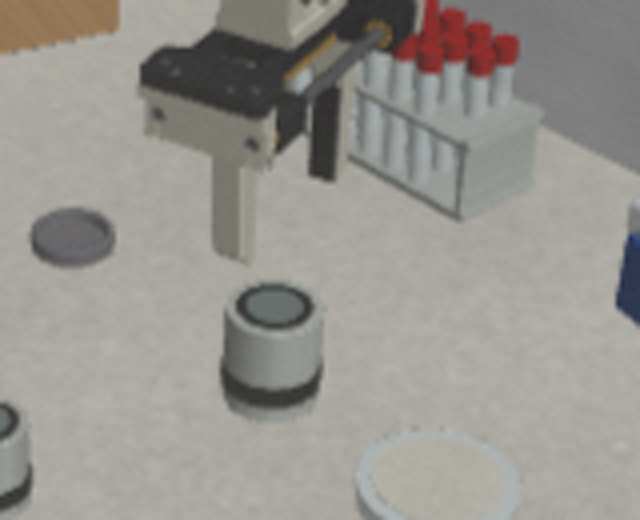

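The open gripper straddles the line above xl (crop px (270,340)), and nothing is in the way, so I descend.

{"name": "drive_tool", "arguments": {
  "rows": [
    [2, -0.3, 0, 0, 0, 0, 9],
    [4, -0.3, 0, 0, 0, 0, 9],
    [6, -0.3, 0, 0, 0, 0, 9],
    [8, -0.3, 0, 0, 0, 0, 9],
    [9.2, -0.3, 0, 0, 0, 0, 9],
    [10, -0.3, 0, 0, 0, 0, 9],
    [10, -0.3, 0, 0, 0, 0, 9],
    [10, -0.3, 0, 0, 0, 0, 5],
    [10, -0.3, 0, 0, 0, 0, 5],
    [10, -0.3, 0, 0, 0, 0, 5]
  ]
}}

```text
t: 3.6
position: [0.6407, -0.0163, 0.0218]
tool_rot: [1.179, 1.569, -0.095]
contact_force: [0.4, -0.1, -0.8]
grip_width: 0.804
```

{"name": "drive_tool", "arguments": {
  "rows": [
    [0, 0, 0, 0, 0, 0, 4],
    [0, 0, 0, 0, 0, 0, 4],
    [0, 0, 0, 0, 0, 0, 4],
    [0, 0, 0, 0, 0, 0, 4],
    [0, 0, 0, 0, 0, 0, 4],
    [0, 0, 0, 0, 0, 0, 4],
    [-0.5, 0, 0, 0, 0, 0, 4],
    [-1.2, 0, 0, 0, 0, 0, 4],
    [-2, 0, 0, 0, 0, 0, 4],
    [-2, 0, 0, 0, 0, 0, 4]
  ]
}}

```text
t: 4.43
position: [0.6407, -0.0163, 0.0423]
tool_rot: [1.153, 1.569, -0.121]
contact_force: [0.5, -0.7, -2.9]
grip_width: 0.597
```

Run:
```python
from h import *
plan(.576,.2875,.13,17)
im=get_image("side"); save(im,"ap2.png",(300,140,460,270),4)
```

```text
t 4.43 p [ 0.6407 -0.0163  0.0423] jawdeg 17.0 grip 55.5 q6 -0.39 F [ 0.5 -0.7 -2.9]
shift [ -8.79   2.71 -30.94] turn [-0.   0.  -0.1]
```

View pics/ap2.png

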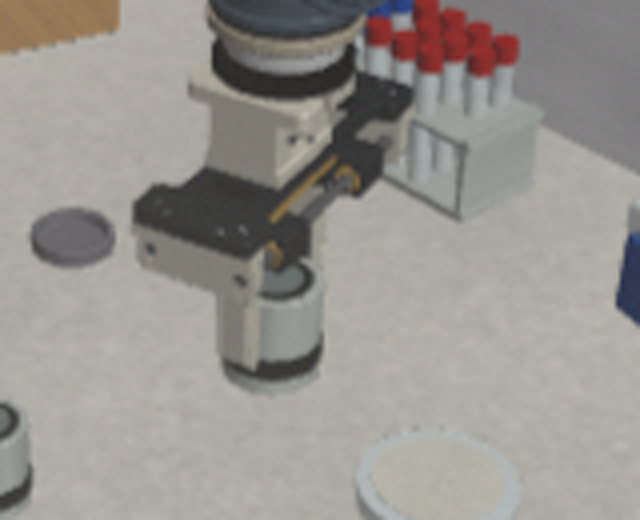

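{"name": "drive_tool", "arguments": {
  "rows": [
    [-1.5, 0, 0, 0, 0, 0, 4],
    [-3.5, 0, 0, 0, 0, 0, 4],
    [-5.5, 0.1, -1.5, 0, 0, 0, 4],
    [-7, 0.4, -4, 0, 0, 0, 4],
    [-7, 0.6, -7, 0, 0, 0, 4],
    [-7, 0.9, -10, 0, 0, 0, 4],
    [-7, 1.1, -13, 0, 0, 0, 4],
    [-7, 1.4, -16, 0, 0, 0, 4],
    [-7, 1.6, -19, 0, 0, 0, 4],
    [-7, 1.9, -22, 0, 0, 0, 4]
  ]
}}

```text
t: 5.32
position: [0.5931, 0.201, 0.1104]
tool_rot: [-1.571, 1.57, -2.845]
contact_force: [0.1, 0.2, -1.9]
grip_width: 0.594
```

{"name": "drive_tool", "arguments": {
  "rows": [
    [0, 0.2, -2.5, 0, 0, 0, 4],
    [0, 0.4, -5, 0, 0, 0, 4],
    [0, 0.6, -7, 0, 0, 0, 4],
    [0, 0.7, -8.5, 0, 0, 0, 4],
    [0, 0.8, -9.2, 0, 0, 0, 4],
    [0, 0.8, -9.2, 0, 0, 0, 4],
    [1, 0.8, -9.2, 0, 0, 0, 4],
    [2.5, 0.8, -9.2, 0, 0, 0, 4],
    [4, 0.8, -9.2, 0, 0, 0, 4],
    [4, 0.8, -9.2, 0, 0, 0, 4]
  ]
}}

```text
t: 6.15
position: [0.5734, 0.288, 0.0671]
tool_rot: [-1.426, 1.566, -2.702]
contact_force: [0.3, -1.4, -4.0]
grip_width: 0.594
```

```bash
cat >> h.py <<'E'
def check(thing,holder_xy,name="top"):
    im=get_image(name); P=cloud(im)
    for d in outline_of(thing,im):
        Q=P[d["mask"]]; Q=Q[~np.isnan(Q[:,0])]
        if len(Q)==0: continue
        zt=np.percentile(Q[:,2],95); T=Q[Q[:,2]>zt-.006]
        lo,hi=np.percentile(T,2,0),np.percentile(T,98,0); c=(lo+hi)/2
        if np.hypot(*(c[:2]-holder_xy))<.06: print(name,thing,round(d["confidence"],2),c.round(3),(hi-lo).round(3),d["bbox"])
    return im
E
python3 - <<'E'
from h import *
plan(.575,.29,.026,17)
im=check("objective_xl",(.576,.2875),"side"); check("objective_xl",(.576,.2875),"top")
save(im,"pl.png",(190,90,350,220),4)
E
```

```text
t 6.15 p [0.5734 0.288  0.0671] jawdeg 16.9 grip 55.3 q6 0.1 F [ 0.3 -1.4 -4. ]
shift [ 4.11  0.23 -0.15] turn [-0.1  0.   0.3]
side objective_xl 0.69 [0.576 0.282 0.106] [0.047 0.048 0.007] [256.8, 153.3, 22.7, 33.5]
```

View pics/pl.png

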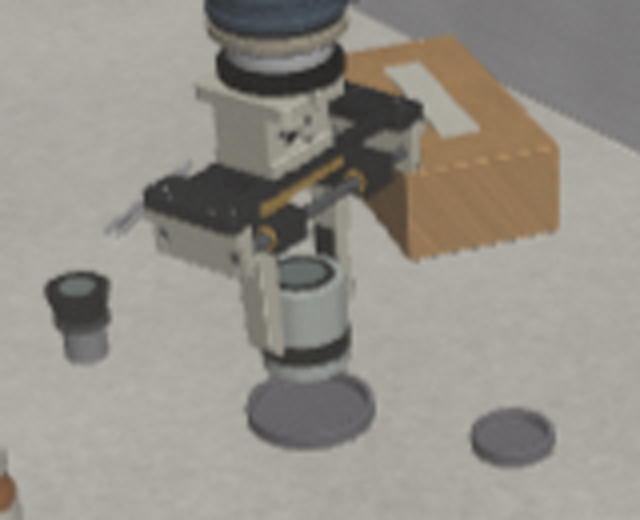

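{"name": "drive_tool", "arguments": {
  "rows": [
    [1, 0.2, -0.1, 0, 0, 0, 4],
    [2, 0.2, -0.1, 0, 0, 0, 4],
    [3, 0.2, -0.1, 0, 0, 0, 4],
    [3.5, 0.2, -0.1, 0, 0, 0, 4],
    [3.8, 0.2, -0.1, 0, 0, 0, 4],
    [4, 0.2, -0.1, 0, 0, 0, 4],
    [4.1, 0.2, -0.1, 0, 0, 0, 4],
    [4.1, 0.2, -0.1, 0, 0, 0, 4],
    [4.1, 0.2, -0.1, 0, 0, 0, 4],
    [4.1, 0.2, -0.1, 0, 0, 0, 4]
  ]
}}

```text
t: 7.18
position: [0.5765, 0.2917, 0.03]
tool_rot: [1.642, 1.57, 0.368]
contact_force: [0.6, 0.9, -3.2]
grip_width: 0.598
```

{"name": "drive_tool", "arguments": {
  "rows": [
    [0, 0, 0, 0, 0, 0, 4],
    [0, 0, 0, 0, 0, 0, 8],
    [0, 0, 0, 0, 0, 0, 8],
    [0, 0, 0, 0, 0, 0, 8],
    [0, 0, 0, 0, 0, 0, 8],
    [0, 0, 0, 0, 0, 0, 8],
    [0, 0, 0, 0, 0, 0, 8],
    [0, 0, 0, 0, 0, 0, 8],
    [-1, 0, 0, 0, 0, 0, 8],
    [-3, 0, 0, 0, 0, 0, 8]
  ]
}}

```text
t: 8.02
position: [0.5751, 0.291, 0.0584]
tool_rot: [-1.455, 1.567, -2.729]
contact_force: [0.3, 0.7, 0.8]
grip_width: 0.858
```

Run:
```python
from h import *
check("objective_xl",(.576,.2875),"side"); check("objective_xl",(.576,.2875),"top")
plan(.4605,.013,.12,17);plan(.4605,.013,.02,17)
```

```text
side objective_xl 0.57 [0.576 0.288 0.065] [0.05  0.051 0.007] [258.4, 166.5, 20.7, 31.2]
top objective_xl 0.35 [0.58  0.26  0.012] [0.067 0.026 0.007] [201.1, 196.6, 12.9, 33.1]
t 8.22 p [0.5766 0.2917 0.0602] jawdeg 17.0 grip 80.2 q6 0.1 F [-0.4  0.4 -0.7]
shift [ -6.   -19.24  23.26] turn [-0.  -0.  -0.1]
t 8.22 p [0.5766 0.2917 0.0602] jawdeg 17.0 grip 80.2 q6 0.1 F [-0.4  0.4 -0.7]
shift [  4.   -19.26  23.26] turn [-0.  -0.  -0.1]
```

{"name": "drive_tool", "arguments": {
  "rows": [
    [-3, 0, 0, 0, 0, 0, 8],
    [-6, -0.5, 0.5, 0, 0, 0, 8],
    [-6, -3, 3.5, 0, 0, 0, 8],
    [-6, -5.5, 6.7, 0, 0, 0, 8],
    [-6, -8, 9.7, 0, 0, 0, 8],
    [-6, -10.5, 12.7, 0, 0, 0, 8],
    [-6, -13, 15.7, 0, 0, 0, 8],
    [-6, -15.5, 18.7, 0, 0, 0, 8],
    [-6, -18, 21.7, 0, 0, 0, 8],
    [-6, -19.2, 23.3, 0, 0, 0, 8]
  ]
}}

```text
t: 9.05
position: [0.4585, 0.0101, 0.119]
tool_rot: [-1.762, 1.569, -3.038]
contact_force: [0.1, -0.2, 0.0]
grip_width: 0.855
```

Run:
```python
from h import *
check("objective_xl",(.576,.2875),"top")
plan(.4605,.013,.02,17)
```

```text
top objective_xl 0.94 [0.579 0.287 0.068] [0.049 0.048 0.007] [179.9, 197.8, 27.5, 24.9]
t 9.15 p [0.4595 0.0105 0.1192] jawdeg 16.8 grip 80.3 q6 -0.37 F [ 0.5 -0.4  1.9]
shift [ 9.92  0.18 -0.21] turn [-0.2 -0.   0.1]
```

Objective xl stands in its holder, within about 3 mm of centre. Next is l.

{"name": "drive_tool", "arguments": {
  "rows": [
    [2, 0.1, -0.1, 0, 0, 0, 8],
    [4, 0.1, -0.2, 0, 0, 0, 8],
    [6, 0.1, -0.2, 0, 0, 0, 8],
    [8, 0.1, -0.2, 0, 0, 0, 8],
    [9.2, 0.1, -0.2, 0, 0, 0, 8],
    [9.9, 0.1, -0.2, 0, 0, 0, 8],
    [9.9, 0.1, -0.2, 0, 0, 0, 8],
    [9.9, 0.1, -0.2, 0, 0, 0, 5],
    [9.9, 0.1, -0.2, 0, 0, 0, 3],
    [9.9, 0.1, -0.2, 0, 0, 0, 3]
  ]
}}

```text
t: 9.98
position: [0.4618, 0.0149, 0.0214]
tool_rot: [1.205, 1.569, -0.069]
contact_force: [0.0, -0.1, -0.5]
grip_width: 0.692
```

{"name": "drive_tool", "arguments": {
  "rows": [
    [0, 0, 0, 0, 0, 0, 3],
    [0, 0, 0, 0, 0, 0, 3],
    [0, 0, 0, 0, 0, 0, 3],
    [0, 0, 0, 0, 0, 0, 3],
    [0, 0, 0, 0, 0, 0, 3],
    [0, 0, 0, 0, 0, 0, 3],
    [-1, 0, 0, 0, 0, 0, 3],
    [-2, 0, 0, 0, 0, 0, 3],
    [-2, 0, 0, 0, 0, 0, 3],
    [-2, 0, 0, 0, 0, 0, 3]
  ]
}}

```text
t: 10.82
position: [0.4617, 0.0148, 0.0414]
tool_rot: [1.21, 1.569, -0.064]
contact_force: [0.8, 0.8, -3.0]
grip_width: 0.491
```

Run:
```python
from h import *
check("objective_l",(.4605,.013),"side")
plan(.47,-.4355,.12,17)
```

```text
side objective_l 0.85 [0.465 0.008 0.074] [0.037 0.035 0.007] [290.9, 233.5, 19.2, 30.7]
t 10.92 p [0.4612 0.0148 0.0407] jawdeg 17.0 grip 45.4 q6 -0.37 F [-0.1  0.  -2.4]
shift [ -7.93 -12.32  43.33] turn [-0.  0. -0.]
```

{"name": "drive_tool", "arguments": {
  "rows": [
    [-2, 0, 0, 0, 0, 0, 3],
    [-4.5, 0, 0, 0, 0, 0, 3],
    [-6.5, -0.4, 1.5, 0, 0, 0, 3],
    [-7.9, -1.1, 4, 0, 0, 0, 3],
    [-7.9, -2, 7, 0, 0, 0, 3],
    [-7.9, -2.9, 10, 0, 0, 0, 3],
    [-7.9, -3.7, 13, 0, 0, 0, 3],
    [-7.9, -4.6, 16, 0, 0, 0, 3],
    [-7.9, -5.4, 19, 0, 0, 0, 3],
    [-7.9, -6.3, 22, 0, 0, 0, 3]
  ]
}}

```text
t: 11.75
position: [0.4649, -0.2154, 0.1192]
tool_rot: [-2.432, 1.57, 2.577]
contact_force: [-0.6, 0.2, -1.9]
grip_width: 0.489
```

{"name": "drive_tool", "arguments": {
  "rows": [
    [0, -0.9, 3, 0, 0, 0, 3],
    [0, -1.7, 6, 0, 0, 0, 3],
    [0, -2.6, 9, 0, 0, 0, 3],
    [0, -3.4, 12, 0, 0, 0, 3],
    [0, -4.3, 15, 0, 0, 0, 3],
    [0, -5, 17.5, 0, 0, 0, 3],
    [0, -5.6, 19.8, 0, 0, 0, 3],
    [0, -6, 21.3, 0, 0, 0, 3],
    [0, -6, 21.3, 0, 0, 0, 3],
    [0, -6, 21.3, 0, 0, 0, 3]
  ]
}}

```text
t: 12.58
position: [0.4697, -0.4352, 0.1187]
tool_rot: [-2.751, 1.569, 2.257]
contact_force: [0.4, 0.5, -2.0]
grip_width: 0.486
```

Run:
```python
from h import *
im=check("objective_l",(.47,-.4355),"side")
plan(.47,-.4355,.024,17)
save(im,"pl2.png",(400,280,540,410),4)
```

```text
side objective_l 0.65 [ 0.445 -0.443  0.136] [0.034 0.04  0.027] [461.1, 344.3, 28.3, 27.5]
t 12.68 p [ 0.47   -0.4342  0.1191] jawdeg 17.0 grip 45.8 q6 -1.12 F [ 0.3 -0.  -2.5]
shift [ 9.51 -0.03  0.14] turn [ 0.  -0.1  0. ]
```

View pics/pl2.png

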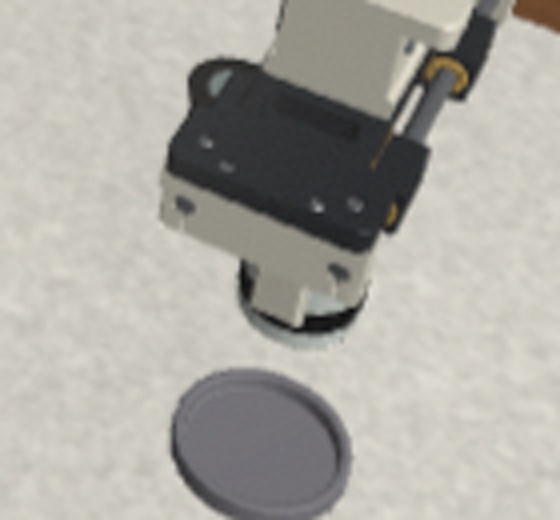

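{"name": "drive_tool", "arguments": {
  "rows": [
    [1.5, 0, 0.1, 0, 0, 0, 3],
    [3.5, 0, 0.1, 0, 0, 0, 3],
    [5.5, 0, 0.1, 0, 0, 0, 3],
    [7.2, 0, 0.1, 0, 0, 0, 3],
    [8.3, 0, 0.1, 0, 0, 0, 3],
    [8.9, 0, 0.1, 0, 0, 0, 3],
    [9.3, 0, 0.1, 0, 0, 0, 3],
    [9.4, 0, 0.1, 0, 0, 0, 3],
    [9.5, 0, 0.1, 0, 0, 0, 3],
    [9.5, 0, 0.1, 0, 0, 0, 3]
  ]
}}

```text
t: 13.52
position: [0.4708, -0.4364, 0.0253]
tool_rot: [0.453, 1.57, -0.821]
contact_force: [-0.3, 0.8, -2.1]
grip_width: 0.487
```

Run:
```python
from h import *
get_image("side")
plan(.47,-.4355,.024,17)
```

```text
t 13.57 p [ 0.4707 -0.4364  0.0254] jawdeg 17.0 grip 45.6 q6 -1.12 F [ 0.1  0.2 -2. ]
shift [ 0.14 -0.04 -0.11] turn [-0.   0.1 -0. ]
```

Force still shows the full weight, so it is hanging about 1 mm above the floor. I lower slightly and release.

{"name": "drive_tool", "arguments": {
  "rows": [
    [0.1, 0, 0, 0, 0, 0, 3],
    [0.15, 0, 0, 0, 0, 0, 3],
    [0.15, 0, 0, 0, 0, 0, 7],
    [0.15, 0, 0, 0, 0, 0, 7],
    [0.15, 0, 0, 0, 0, 0, 7],
    [0.15, 0, 0, 0, 0, 0, 7],
    [0.15, 0, 0, 0, 0, 0, 7],
    [0.15, 0, 0, 0, 0, 0, 7],
    [-2, 0, 0, 0, 0, 0, 7],
    [-5, 0, 0, 0, 0, 0, 7]
  ]
}}

```text
t: 14.4
position: [0.4693, -0.4349, 0.0727]
tool_rot: [-2.69, 1.566, 2.319]
contact_force: [-0.2, -1.0, -0.7]
grip_width: 0.748
```

Run:
```python
from h import *
check("objective_l",(.47,-.4355),"side");check("objective_l",(.47,-.4355),"top")
plan(.4425,-.151,.11,17)
```

```text
side objective_l 0.95 [ 0.452 -0.451  0.064] [0.04  0.016 0.022] [454.3, 374.5, 27.3, 31.6]
top objective_l 0.8 [ 0.471 -0.429  0.06 ] [0.042 0.027 0.008] [500.7, 247.1, 22.0, 21.9]
t 14.6 p [ 0.4707 -0.4364  0.0752] jawdeg 17.0 grip 70.0 q6 -1.12 F [-1.2  0.2 -0.2]
shift [ -3.52   5.65 -28.11] turn [-0.   0.1 -0. ]
```

{"name": "drive_tool", "arguments": {
  "rows": [
    [-3, 0, 0, 0, 0, 0, 7],
    [-3.5, 0.5, -2.5, 0, 0, 0, 7],
    [-3.5, 1.3, -6, 0, 0, 0, 7],
    [-3.5, 2, -10, 0, 0, 0, 7],
    [-3.5, 2.8, -14, 0, 0, 0, 7],
    [-3.5, 3.6, -18, 0, 0, 0, 7],
    [-3.5, 4.4, -22, 0, 0, 0, 7],
    [-3.5, 5.1, -25.5, 0, 0, 0, 7],
    [-3.5, 5.6, -28.1, 0, 0, 0, 7],
    [-3.5, 5.6, -28.1, 0, 0, 0, 7]
  ]
}}

```text
t: 15.43
position: [0.4402, -0.147, 0.1086]
tool_rot: [-2.419, 1.567, 2.593]
contact_force: [0.0, -1.6, -0.2]
grip_width: 0.754
```

Run:
```python
from h import *
check("objective_l",(.47,-.4355),"side");check("objective_l",(.47,-.4355),"top")
plan(.4425,-.151,.018,17)
```

```text
side objective_l 0.81 [ 0.471 -0.437  0.058] [0.042 0.041 0.006] [453.3, 360.8, 33.4, 46.0]
top objective_l 0.69 [ 0.472 -0.437  0.06 ] [0.039 0.04  0.007] [498.7, 248.9, 32.3, 19.2]
t 15.63 p [ 0.442  -0.1517  0.1093] jawdeg 17.0 grip 70.1 q6 -0.73 F [-1.3 -0.7  0.3]
shift [ 9.13  0.08 -0.05] turn [-0. -0.  0.]
```

Objective l stands upright in its holder, centred within about 2 mm with its top at 58 mm. Next is m.

{"name": "drive_tool", "arguments": {
  "rows": [
    [2, 0, 0, 0, 0, 0, 7],
    [4, 0, 0, 0, 0, 0, 7],
    [6, 0, 0, 0, 0, 0, 7],
    [8, 0, 0, 0, 0, 0, 7],
    [8.8, 0, 0, 0, 0, 0, 7],
    [9.1, 0, 0, 0, 0, 0, 7],
    [9.1, 0, 0, 0, 0, 0, 7],
    [9.1, 0, 0, 0, 0, 0, 4],
    [9.1, 0, 0, 0, 0, 0, 2],
    [9.1, 0, 0, 0, 0, 0, 2]
  ]
}}

```text
t: 16.47
position: [0.4424, -0.1513, 0.0195]
tool_rot: [0.847, 1.569, -0.427]
contact_force: [-0.5, 0.2, -0.5]
grip_width: 0.586
```

{"name": "drive_tool", "arguments": {
  "rows": [
    [0, 0, 0, 0, 0, 0, 2],
    [0, 0, 0, 0, 0, 0, 2],
    [0, 0, 0, 0, 0, 0, 2],
    [0, 0, 0, 0, 0, 0, 2],
    [0, 0, 0, 0, 0, 0, 2],
    [0, 0, 0, 0, 0, 0, 2],
    [-1, 0, 0, 0, 0, 0, 2],
    [-2, 0, 0, 0, 0, 0, 2],
    [-2, 0, 0, 0, 0, 0, 2],
    [-2, 0, 0, 0, 0, 0, 2]
  ]
}}

```text
t: 17.3
position: [0.4422, -0.1512, 0.0394]
tool_rot: [0.805, 1.569, -0.469]
contact_force: [-1.0, -0.2, -1.9]
grip_width: 0.381
```

Run:
```python
from h import *
check("objective_m",(.4425,-.151),"side")
plan(.458,.164,.12,17)
```

```text
side objective_m 0.62 [ 0.442 -0.157  0.069] [0.033 0.024 0.012] [334.4, 282.3, 14.0, 26.6]
t 17.4 p [ 0.4417 -0.151   0.0386] jawdeg 17.0 grip 35.6 q6 -0.73 F [-0.2  0.1 -1.8]
shift [ -8.14  10.76 -29.65] turn [-0.  0.  0.]
```

{"name": "drive_tool", "arguments": {
  "rows": [
    [-2.5, 0, 0, 0, 0, 0, 2],
    [-5, 0.3, -1, 0, 0, 0, 2],
    [-7.2, 1.3, -3.5, 0, 0, 0, 2],
    [-8.1, 2.3, -6.5, 0, 0, 0, 2],
    [-8.1, 3.5, -9.8, 0, 0, 0, 2],
    [-8.1, 4.8, -13.1, 0, 0, 0, 2],
    [-8.1, 6, -16.4, 0, 0, 0, 2],
    [-8.1, 7.2, -19.7, 0, 0, 0, 2],
    [-8.1, 8.4, -23, 0, 0, 0, 2],
    [-8.1, 9.5, -26, 0, 0, 0, 2]
  ]
}}

```text
t: 18.23
position: [0.4562, 0.1273, 0.1193]
tool_rot: [-1.774, 1.57, -3.048]
contact_force: [0.8, -0.6, -1.7]
grip_width: 0.383
```

{"name": "drive_tool", "arguments": {
  "rows": [
    [0, 0.7, -2, 0, 0, 0, 2],
    [0, 1.3, -3.6, 0, 0, 0, 2],
    [0, 1.3, -3.6, 0, 0, 0, 2],
    [1.5, 1.3, -3.6, 0, 0, 0, 2],
    [3.5, 1.3, -3.6, 0, 0, 0, 2],
    [5.5, 1.3, -3.6, 0, 0, 0, 2],
    [7, 1.3, -3.6, 0, 0, 0, 2],
    [7.5, 1.3, -3.6, 0, 0, 0, 2],
    [7.5, 1.3, -3.6, 0, 0, 0, 2],
    [7.5, 1.3, -3.6, 0, 0, 0, 2]
  ]
}}

```text
t: 19.07
position: [0.4588, 0.1632, 0.045]
tool_rot: [-1.487, 1.571, -2.762]
contact_force: [0.4, 0.5, -0.9]
grip_width: 0.379
```

Run:
```python
from h import *
im=check("objective_m",(.458,.164),"side")
plan(.458,.164,.0225,17)
save(im,"pl3.png",(190,150,330,280),4)
```

```text
side objective_m 0.83 [0.461 0.16  0.071] [0.028 0.029 0.007] [250.6, 207.6, 12.5, 22.0]
t 19.17 p [0.4592 0.1635 0.0455] jawdeg 17.0 grip 35.5 q6 -0.05 F [-0.8  1.3 -0.9]
shift [ 2.3  -0.1  -0.08] turn [-0.   0.  -0.1]
```

View pics/pl3.png

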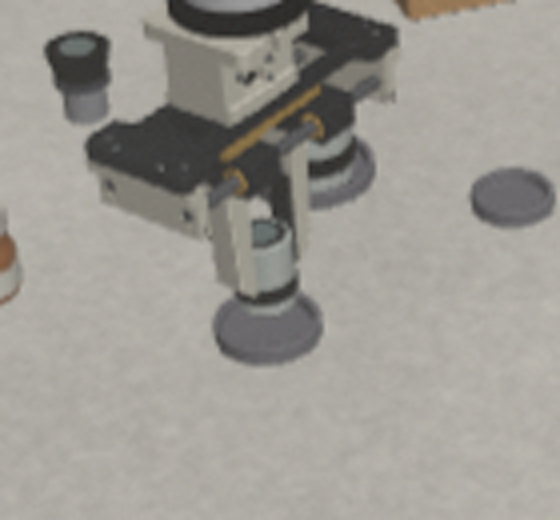

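{"name": "drive_tool", "arguments": {
  "rows": [
    [0.8, -0.1, -0.1, 0, 0, 0, 2],
    [1.5, -0.1, -0.1, 0, 0, 0, 2],
    [1.9, -0.1, -0.1, 0, 0, 0, 2],
    [2.2, -0.1, -0.1, 0, 0, 0, 2],
    [2.3, -0.1, -0.1, 0, 0, 0, 2],
    [2.35, -0.1, -0.1, 0, 0, 0, 2],
    [2.4, -0.1, -0.1, 0, 0, 0, 2],
    [2.4, -0.1, -0.1, 0, 0, 0, 2],
    [2.4, -0.1, -0.1, 0, 0, 0, 2],
    [2.4, -0.1, -0.1, 0, 0, 0, 2]
  ]
}}

```text
t: 20.0
position: [0.457, 0.1642, 0.0223]
tool_rot: [-1.512, 1.57, -2.786]
contact_force: [-12.1, -3.7, 35.8]
grip_width: 0.384
```

{"name": "drive_tool", "arguments": {
  "rows": [
    [0, 0, 0, 0, 0, 0, 2],
    [0, 0, 0, 0, 0, 0, 6],
    [0, 0, 0, 0, 0, 0, 6],
    [0, 0, 0, 0, 0, 0, 6],
    [0, 0, 0, 0, 0, 0, 6],
    [0, 0, 0, 0, 0, 0, 6],
    [0, 0, 0, 0, 0, 0, 6],
    [0, 0, 0, 0, 0, 0, 6],
    [-3, 0, 0, 0, 0, 0, 6],
    [-7, 0, 0, 0, 0, 0, 6]
  ]
}}

```text
t: 20.83
position: [0.4555, 0.1637, 0.0891]
tool_rot: [-1.618, 1.565, -2.892]
contact_force: [0.3, 0.2, 0.3]
grip_width: 0.647
```

Run:
```python
from h import *
check("objective_m",(.458,.164),"side");check("objective_m",(.458,.164),"top")
check("objective_s",(.3655,-.307),"side");check("objective_s",(.3655,-.307),"top")
plan(.3655,-.307,.11,17)
```

```text
side objective_m 0.63 [0.456 0.163 0.049] [0.033 0.031 0.007] [248.8, 211.9, 16.1, 26.1]
side objective_s 0.54 [ 0.366 -0.308  0.037] [0.024 0.023 0.006] [359.6, 359.8, 13.6, 24.0]
top objective_s 0.47 [ 0.367 -0.308  0.039] [0.022 0.024 0.007] [452.2, 298.8, 15.0, 13.0]
t 21.23 p [0.4567 0.1641 0.0896] jawdeg 17.0 grip 60.2 q6 -0.05 F [0.9 0.2 0. ]
shift [ -2.   -22.5   42.39] turn [-0.  -0.   0.1]
```

{"name": "drive_tool", "arguments": {
  "rows": [
    [-2, -1, 2, 0, 0, 0, 6],
    [-2, -2.5, 5, 0, 0, 0, 6],
    [-2, -4.2, 8.5, 0, 0, 0, 6],
    [-2, -6, 12, 0, 0, 0, 6],
    [-2, -7.8, 15.5, 0, 0, 0, 6],
    [-2, -9.6, 19, 0, 0, 0, 6],
    [-2, -11.5, 22.5, 0, 0, 0, 6],
    [-2, -13.5, 26, 0, 0, 0, 6],
    [-2, -15.4, 29.5, 0, 0, 0, 6],
    [-2, -17.3, 33, 0, 0, 0, 6]
  ]
}}

```text
t: 22.07
position: [0.3872, -0.2036, 0.11]
tool_rot: [-2.479, 1.569, 2.53]
contact_force: [0.4, -0.2, -0.0]
grip_width: 0.644
```

{"name": "drive_tool", "arguments": {
  "rows": [
    [0, -1.5, 3, 0, 0, 0, 6],
    [0, -3.3, 6, 0, 0, 0, 6],
    [0, -4.7, 8.5, 0, 0, 0, 6],
    [0, -5.2, 9.4, 0, 0, 0, 6],
    [0, -5.2, 9.4, 0, 0, 0, 6],
    [1, -5.2, 9.4, 0, 0, 0, 6],
    [3, -5.2, 9.4, 0, 0, 0, 6],
    [4, -5.2, 9.4, 0, 0, 0, 6],
    [4, -5.2, 9.4, 0, 0, 0, 6],
    [4, -5.2, 9.4, 0, 0, 0, 6]
  ]
}}

```text
t: 22.9
position: [0.3662, -0.3058, 0.0701]
tool_rot: [-2.692, 1.569, 2.318]
contact_force: [-0.1, 0.8, -0.6]
grip_width: 0.644
```

Run:
```python
from h import *
check("objective_m",(.458,.164),"top")
im=get_image("side")
plan(.366,-.3075,.013,17)
save(im,"ap4.png",(290,290,430,420),4)
```

```text
top objective_m 0.49 [0.457 0.164 0.052] [0.033 0.031 0.007] [236.9, 253.5, 17.0, 19.5]
t 23.05 p [ 0.3666 -0.3069  0.0713] jawdeg 17.0 grip 59.8 q6 -1.09 F [ 0.6 -0.1 -0.3]
shift [ 5.83 -0.08  0.03] turn [ 0.  0. -0.]
```

View pics/ap4.png

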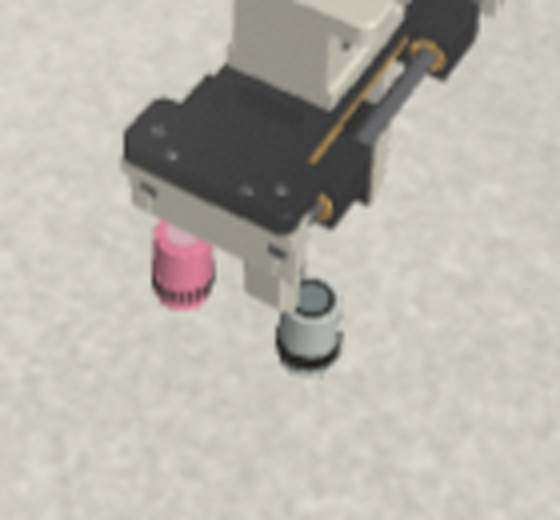

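The gripper is above the metal s at crop (308,325). The pink one at (183,265) is off to the side of the jaws.

{"name": "drive_tool", "arguments": {
  "rows": [
    [1.5, 0, 0, 0, 0, 0, 6],
    [3, 0, 0, 0, 0, 0, 6],
    [4.5, 0, 0, 0, 0, 0, 6],
    [5.4, 0, 0, 0, 0, 0, 6],
    [5.8, 0, 0, 0, 0, 0, 6],
    [5.8, 0, 0, 0, 0, 0, 6],
    [5.8, 0, 0, 0, 0, 0, 6],
    [5.8, 0, 0, 0, 0, 0, 3],
    [5.8, 0, 0, 0, 0, 0, 1.5],
    [5.8, 0, 0, 0, 0, 0, 1.5]
  ]
}}

```text
t: 23.88
position: [0.3664, -0.3073, 0.0131]
tool_rot: [0.459, 1.57, -0.815]
contact_force: [-0.5, 0.0, -0.2]
grip_width: 0.479
```

{"name": "drive_tool", "arguments": {
  "rows": [
    [0, 0, 0, 0, 0, 0, 1.5],
    [0, 0, 0, 0, 0, 0, 1.5],
    [0, 0, 0, 0, 0, 0, 1.5],
    [0, 0, 0, 0, 0, 0, 1.5],
    [0, 0, 0, 0, 0, 0, 1.5],
    [0, 0, 0, 0, 0, 0, 1.5],
    [-1, 0, 0, 0, 0, 0, 1.5],
    [-2, 0, 0, 0, 0, 0, 1.5],
    [-2, 0, 0, 0, 0, 0, 1.5],
    [-2, 0, 0, 0, 0, 0, 1.5]
  ]
}}

```text
t: 24.72
position: [0.3665, -0.3074, 0.0335]
tool_rot: [0.478, 1.569, -0.796]
contact_force: [-0.1, -0.1, -1.4]
grip_width: 0.27
```

Run:
```python
from h import *
im=check("objective_s",(.366,-.307),"side")
plan(.6545,.176,.12,17)
save(im,"gr4.png",(290,290,430,420),4)
```

```text
t 24.82 p [ 0.3661 -0.307   0.0327] jawdeg 17.0 grip 25.6 q6 -1.09 F [-0.4 -0.  -0.1]
shift [ -8.73  41.7  -37.76] turn [-0.  0. -0.]
```

View pics/gr4.png

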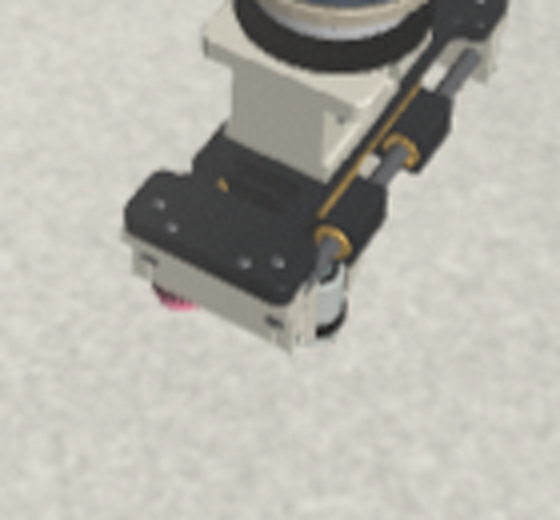

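Objective s is held (25.6 mm opening, lifted off the bench).

{"name": "drive_tool", "arguments": {
  "rows": [
    [-2.5, 0, 0, 0, 0, 0, 1.5],
    [-5, 0, 0, 0, 0, 0, 1.5],
    [-7.5, 1, -0.9, 0, 0, 0, 1.5],
    [-8.7, 3, -2.7, 0, 0, 0, 1.5],
    [-8.7, 5.4, -4.9, 0, 0, 0, 1.5],
    [-8.7, 8, -7.2, 0, 0, 0, 1.5],
    [-8.7, 10.6, -9.6, 0, 0, 0, 1.5],
    [-8.7, 13.2, -11.9, 0, 0, 0, 1.5],
    [-8.7, 15.8, -14.3, 0, 0, 0, 1.5],
    [-8.7, 18.4, -16.7, 0, 0, 0, 1.5]
  ]
}}

```text
t: 25.65
position: [0.4937, -0.0918, 0.1194]
tool_rot: [-2.06, 1.57, 2.949]
contact_force: [-0.2, -1.4, -1.6]
grip_width: 0.274
```

{"name": "drive_tool", "arguments": {
  "rows": [
    [0, 2.6, -2.4, 0, 0, 0, 1.5],
    [0, 5.2, -4.7, 0, 0, 0, 1.5],
    [0, 7.8, -7.1, 0, 0, 0, 1.5],
    [0, 10.4, -9.4, 0, 0, 0, 1.5],
    [0, 13, -11.8, 0, 0, 0, 1.5],
    [0, 15.6, -14.1, 0, 0, 0, 1.5],
    [0, 18.2, -16.5, 0, 0, 0, 1.5],
    [0, 20.8, -18.8, 0, 0, 0, 1.5],
    [0, 22.7, -20.5, 0, 0, 0, 1.5],
    [0, 23.3, -21.1, 0, 0, 0, 1.5]
  ]
}}

```text
t: 26.48
position: [0.6552, 0.1794, 0.1188]
tool_rot: [3.047, 1.57, 1.775]
contact_force: [0.7, 0.6, -0.6]
grip_width: 0.273
```

Run:
```python
from h import *
get_image("side"); get_image("side")
plan(.6545,.176,.0175,17)
```

```text
t 26.58 p [0.6542 0.1773 0.1186] jawdeg 17.1 grip 25.6 q6 -0.1 F [ 0.1  0.1 -0.2]
shift [10.11  0.    0.13] turn [ 0.1 -0.   0.1]
```

{"name": "drive_tool", "arguments": {
  "rows": [
    [1.5, 0, 0.1, 0, 0, 0, 1.5],
    [3.5, 0, 0.1, 0, 0, 0, 1.5],
    [5.5, 0, 0.1, 0, 0, 0, 1.5],
    [7.5, 0, 0.1, 0, 0, 0, 1.5],
    [8.8, 0, 0.1, 0, 0, 0, 1.5],
    [9.5, 0, 0.1, 0, 0, 0, 1.5],
    [9.8, 0, 0.1, 0, 0, 0, 1.5],
    [9.9, 0, 0.1, 0, 0, 0, 1.5],
    [9.9, 0, 0.1, 0, 0, 0, 1.5],
    [9.9, 0, 0.1, 0, 0, 0, 1.5]
  ]
}}

```text
t: 27.42
position: [0.6553, 0.1755, 0.0217]
tool_rot: [1.462, 1.569, 0.188]
contact_force: [-0.2, -0.3, -0.4]
grip_width: 0.276
```

Run:
```python
from h import *
im=get_image("side"); plan(.6545,.176,.0175,17)
save(im,"pl4.png",(250,120,390,250),4)
```

```text
t 27.47 p [0.6552 0.1755 0.0217] jawdeg 17.0 grip 25.5 q6 -0.1 F [ 0.   0.5 -1.2]
shift [ 0.41 -0.06 -0.07] turn [-0.   0.  -0.1]
```

View pics/pl4.png

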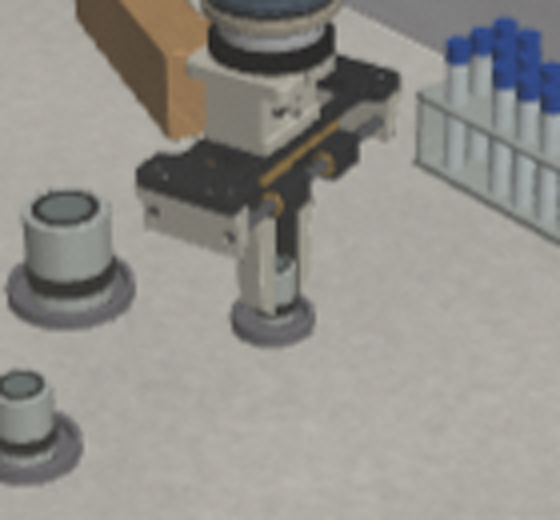

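The s objective is just inside its holder's rim (crop (275,305)), with xl and m standing in theirs. I lower 4 mm more, release, and retreat straight up.

{"name": "drive_tool", "arguments": {
  "rows": [
    [0.2, 0, 0, 0, 0, 0, 1.5],
    [0.3, 0, 0, 0, 0, 0, 1.5],
    [0.38, 0, 0, 0, 0, 0, 1.5],
    [0.38, 0, 0, 0, 0, 0, 1.5],
    [0.38, 0, 0, 0, 0, 0, 1.5],
    [0.38, 0, 0, 0, 0, 0, 5],
    [0.38, 0, 0, 0, 0, 0, 5],
    [0.38, 0, 0, 0, 0, 0, 5],
    [0.38, 0, 0, 0, 0, 0, 5],
    [0.38, 0, 0, 0, 0, 0, 5]
  ]
}}

```text
t: 28.3
position: [0.6547, 0.1754, 0.0168]
tool_rot: [-0.303, 1.571, -1.577]
contact_force: [0.4, -0.4, 0.3]
grip_width: 0.531
```

{"name": "drive_tool", "arguments": {
  "rows": [
    [0, 0, 0, 0, 0, 0, 5],
    [0, 0, 0, 0, 0, 0, 5],
    [-2, 0, 0, 0, 0, 0, 5],
    [-5, 0, 0, 0, 0, 0, 5],
    [-8, 0, 0, 0, 0, 0, 5],
    [-11, 0, 0, 0, 0, 0, 5],
    [-13, 0, 3, 0, 0, 0, 5],
    [-13, 0, 6, 0, 0, 0, 5],
    [-13, 0, 10, 0, 0, 0, 5],
    [-13, 0, 12, 0, 0, 0, 5]
  ]
}}

```text
t: 29.13
position: [0.6907, 0.0572, 0.1475]
tool_rot: [0.748, 1.569, -0.527]
contact_force: [-0.1, -0.7, -0.3]
grip_width: 0.533
```

Run:
```python
from h import *
for n in("side","top"):
  for t,c in dict(objective_xl=(.576,.2875),objective_l=(.47,-.4355),objective_m=(.458,.164),objective_s=(.6545,.176)).items(): im=check(t,c,n)
  for c in((.59,-.3185),(.5055,.453)): check("eyepiece_a",c,n)
  if n=="side": save(im,"fin.png")
plan(.65,0,.15)
```

```text
side objective_xl 0.56 [0.577 0.288 0.065] [0.05  0.052 0.007] [255.7, 167.2, 21.6, 31.3]
side objective_l 0.63 [ 0.471 -0.437  0.058] [0.042 0.041 0.006] [453.6, 361.3, 31.1, 42.7]
side objective_m 0.67 [0.455 0.162 0.049] [0.031 0.03  0.007] [246.2, 214.5, 18.2, 21.6]
side objective_s 0.46 [0.651 0.172 0.041] [0.017 0.02  0.008] [314.0, 186.4, 8.1, 16.9]
side eyepiece_a 0.87 [ 0.589 -0.318  0.051] [0.039 0.039 0.007] [445.1, 296.5, 23.1, 34.7]
side eyepiece_a 0.62 [0.505 0.454 0.051] [0.039 0.04  0.007] [197.9, 155.5, 18.6, 26.1]
top objective_xl 0.71 [0.579 0.287 0.068] [0.05  0.048 0.008] [177.4, 199.0, 30.4, 26.1]
top objective_l 0.63 [ 0.472 -0.436  0.06 ] [0.039 0.04  0.007] [498.3, 250.1, 32.9, 19.2]
top eyepiece_a 0.8 [ 0.59  -0.319  0.054] [0.038 0.039 0.008] [449.4, 196.6, 23.1, 19.5]
top eyepiece_a 0.87 [0.507 0.453 0.053] [0.037 0.04  0.007] [107.2, 232.1, 23.1, 20.1]
t 30.33 p [0.6898 0.0606 0.1468] jawdeg 17.0 grip 50.0 q6 -0.28 F [-0.3  0.6 -0.6]
shift [-0.32 -5.58  4.64] turn [0. 0. 0.]
```

View pics/fin.png

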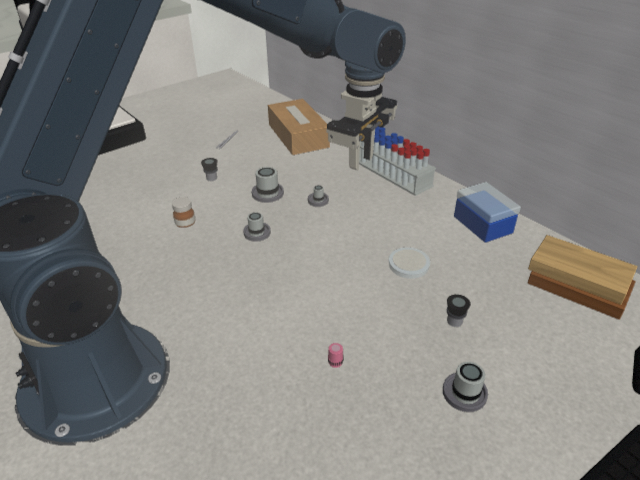

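```bash
python3 -c "
from station import *
job_done()"
```

```text
the job is handed in; nothing more can be done
```

All four objectives are standing upright in their own holders, placed one at a time from largest to smallest, and the job is handed in at about 30 s. `job_done()` gives no verdict, so the result below rests on my own last checks.

**Placement:** xl, l and m were within about 4 mm of their holder centres, each with its top at the height it should have on the holder floor. The last reading for s was about 5 mm off centre, within the 12 mm limit. It came from a small side-view mask.

**Network misses:** in the last top view the network did not find m or s. m had been seen there earlier, in place. For s I relied on the side view, where it stands upright in its holder.

**Force while placing m:** the sensor read about 36 N upwards as I set m on the floor, because I lowered it a little too far. It did not tip or move from the centre.

**Left alone:** both eyepieces are where they started, within about 2 mm. The pink look-alike was not touched. The arm ended clear of everything.

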